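# Present the seed-ball dish at the propagation box, turned a quarter turn

## Robot

A 6-joint arm with a two-finger parallel gripper is mounted at the origin on the work surface. World frame = base frame: x ahead of the robot, y to its left, z up, the work surface at z = 0. Lengths are in m, angles in degrees, forces in N, time in s.
With the tool pointing down it reaches from about 0.375 to 0.75 m from the base axis. Payload 9 kg.
Tool frame: the origin (TCP) lies where the fingers leave the gripper's body, on its centre line; the fingertips stand 73 mm ahead of it and the grasp point (between the pads) lies 54 mm ahead of it (robot.tip_reach is the distance from the TCP to the fingertips, in m); z points along the fingers, y is the line along which they close (so a half turn about z gives the same grasp; the last joint's range is limited). The gripper opens to 85 mm and grips with 20 to 120 N. Pads are 22 mm wide; open, the fingers measure 114 mm over their backs; the gripper's body (76 mm by 85 mm) begins 54 mm behind the grasp point. The pads swing forward as they close: fully open they stand 13 mm farther back than shut.
Start: joints at [60.522, 5.964, 5.575, 89.605, 0, 77.527], TCP at [0.175, 0.574, 0.304] pointing down, gripper open.
Joint ranges: [-171.21, 171.21], [-48.23, 106.86], [-62.78, 66.21], [-105.2, 120.99], [-86.42, 89.51], [-180, 180]. Speed limits (degrees/s): [127.2, 127.2, 147.25, 180, 180, 180].

## Interface

Orientations are given as [roll, pitch, yaw] about the fixed x, y, z axes, in that order (R = Rz(yaw) Ry(pitch) Rx(roll)).
In Python, from plant import robot gives the robot as it stands. Calls block until the motion is done:
- robot.move_pose(position, orientation): joint-space move of the TCP to a pose.
- robot.line_to(position, vel=0.15, rotation=None, guard=None): straight line of the TCP; rotation=None keeps the orientation; vel is the mean speed in m/s. With guard (N) it stops when the force on the tool has changed by that much, and returns True; else False.
- robot.goto_joints(angles): joint-space move.
- robot.set_gripper(opening): finger opening in m; the grip force is fixed at half the most; returns when the fingers have stopped.
- robot.pause(seconds).
- robot.ik(position, orientation): joint angles nearest the present ones, or None.
- robot.observe(): the state.
- robot.grab_frame(name): name is "scene" or "top" or "wrist"; returns the picture (384x512x3 uint8, blue, green, red); there is no depth.
- robot.get_calibration(name): a dict with "vertical_fov" (degrees; the focal length in pixels is half the picture's height over the tangent of half this angle, whatever the lens; pixels are square), "cx", "cy" (the principal point, pixels), "rvec" (rotation vector, rad) and "tvec" (3), from world to camera coordinates, as OpenCV has them. Camera axes: x right, y down, z forward; pixel columns grow to the right and rows downward; lengths in m; the calibration is good to about 2 mm. A picture is of the moment at which its call begins: read the wrist's pose just before it. get_calibration takes no time and is no camera call; for the wrist camera it gives the pose at the moment of the call.
A pose or a line that the arm cannot do raises robot.IKError and nothing moves.
- robot.job_done(): hands the job in; it is judged then, once.
The state is a dict: "time": time; "q": joint angles; "qvel": joint speeds; "joint_torque": joint torques, N m; "tool_pos": TCP position; "tcp_rot": TCP orientation; "ft_force": force on the tool from outside, world axes, zero at the start; "torque": the same for the moment, N m; "gripper_width": finger opening in m; "gripper_force": force on a finger pad.
Only numpy, scipy, OpenCV 4.12 (cv2) and the standard library are available. Lean on these libraries where they do the work, as an engineer would, in place of code of your own. Each camera call takes 0.05 s, during which the arm holds its last target. There are 200 camera calls.

## Task

Take the enamel pouring dish by its wooden handle, lift it off the bench with the clay seed ball lying in it, and carry it to the open propagation box, turning it level through about a quarter turn so that its pouring lip points straight in through the doorway. Keep the ball in the middle of the dish, inside the blue ring, all the way, and leave the box, its door and the other things alone. Finish still holding the dish up, level and still, with the lip a couple of centimetres short of the doorway, centred on it and a little above the sill.

Things in the scene. Friction and masses are not known exactly. Their poses are not given: they have to be found in the camera images.
- dish_grip (a point): Centre of the dish's flat-sided pale wooden handle: a block 14 mm thick (along the dish's x), 80 mm long (y), 24 mm tall, centred 118 mm above the dish's underside, straight over its middle, on two 6 mm steel wires rising from the rim at y = +-85 mm. Axes of the dish: +x towards the pouring lip, z up. Between the handle's underside (106 mm up) and the ball's top (38 mm) is free space.
- dish_middle (a point): Middle of the dish's floor, its lowest point, 6 mm above the dish's underside, on the axis through the handle. The floor is a shallow bowl of 200 mm curvature radius, with a blue ring of 35 mm inner radius about this point. Axes of the dish.
- dish_lip (a point): End of the dish's pouring lip, a flat 40 mm wide spout on the rim: 112 mm from the dish's axis along its +x, 27 mm above its underside. Axes of the dish.
- seed_ball_center (a point): Centre of the brown clay seed ball, 32 mm in diameter, about 26 g, lying loose in the middle of the dish; it rolls freely when the dish tilts or is jerked.
- doorway (a point): Middle of the top edge of the propagation box's sill, on the outer face of its doorway, 30 mm above the bench. Axes of the box: +x points straight into the box, z up. The opening is 260 mm wide and 174 mm high.
- door_edge (a point): Middle of the free edge of the box's clear door, 270 mm wide and 172 mm tall, hinged on the box's +y side and standing wide open (swung about 149 to 163 degrees), clear of the space in front of the doorway; it swings easily if touched.
- prop_box: The propagation box with its door: clear acrylic with aluminium edges, fixed on the bench, 220 mm deep (x), 300 mm wide (y), 220 mm tall, a small vent cap on top; origin at the centre of its underside, axes as for the doorway.
- dish: The cream enamel pouring dish, loose, about 0.3 kg, 174 mm across, rim 26 mm high, standing level on the bench; origin at the centre of its underside, axes as for the handle.
- pruner: Bystander: pruner with black plastic handles, about 210 x 80 x 23 mm, lying on the bench; origin on the bench under its middle.
- garden_fork: Bystander: aluminium hand fork, about 285 x 74 x 27 mm, lying on the bench; origin on the bench under its middle.
- clay_pot: Bystander: small terracotta pot, 84 mm across, 66 mm tall; origin at the centre of its underside.

How it is judged (in metres and radians):
On the way, in this order (a step that is already met when the one before it is completed fails the run):
1. the dish is lifted clear of the bench, level, by the fingers, the ball in the ring (height (world z) of dish above 0.02 m and angle between dish's own z axis and vertical below 0.12 rad and contact force between the fingers and dish above 1 N and horizontal distance between seed_ball_center and dish_middle below 0.035 m), for 0.2 s.
2. the dish is turned a quarter turn in the air, the lip towards the doorway, level, the ball in the ring (height (world z) of dish above 0.015 m and angle between the x axis of dish and the x axis of doorway, either way round below 0.2 rad and x of doorway in the frame of dish above 0.05 m and angle between dish's own z axis and vertical below 0.12 rad and contact force between the fingers and dish above 1 N and horizontal distance between seed_ball_center and dish_middle below 0.035 m), for 0.2 s.
At the end, for the whole second after the job is handed in: Held by the fingers off the bench, touching nothing else; still, level to 5 deg, lip pointing into the doorway to 11 deg; lip end from 60 mm short of the doorway to 10 mm inside, within 40 mm of its middle, 3 to 80 mm above the sill; ball within 30 mm of the dish's middle (angle between the x axis of dish and the x axis of doorway, either way round below 0.2 rad and x of dish_lip in the frame of doorway between -0.06 and 0.01 m and x of dish_middle in the frame of doorway below -0.09 m and y of dish_lip in the frame of doorway between -0.04 and 0.04 m and z of dish_lip in the frame of doorway between 0.003 and 0.08 m and height (world z) of dish above 0.005 m and angle between dish's own z axis and vertical below 0.09 rad and horizontal distance between seed_ball_center and dish_middle below 0.03 m and z of seed_ball_center in the frame of dish below 0.04 m and linear speed of dish below 0.03 m/s and angular speed of dish below 0.15 rad/s and contact force between the fingers and dish above 1 N and contact force between dish and prop_box below 0.2 N); the arm keeps its last pose, push and grip.
It fails at once if the ball leaves the blue ring (35 mm from the middle of the dish) (distance between seed_ball_center and dish_middle above 0.0395 m).
It fails at once if the dish is tipped more than 14 degrees (angle between dish's own z axis and vertical above 0.25 rad).
It fails at once if the dish, the fingers or the arm bump the propagation box (contact force between any of dish, the fingers, the arm and prop_box above 2 N).
It fails at once if the box's door is pushed (distance of door_edge from where it was at the start of the episode above 0.03 m).
It fails at once if a bystander is disturbed (distance of any of pruner, garden_fork, clay_pot from where it was at the start of the episode above 0.02 m).
It also fails if it takes over 51 s, if anything falls off the work surface, if the arm or the gripper's body presses on something with over 40 N, if the wrist force passes 120 N, or if a joint passes its speed limit or range.

## Working session

There is one attempt and no reset: what is moved stays moved. The work goes in short steps, each a Python script; the robot and the scene stay as the last script left them, time stands still between calls to the robot, and variables do not carry over. Pictures are saved under pics/ and viewed, at most 10 in all, crops included, and the job is handed in when it is done.

```bash
mkdir -p pics; ls
python3 - <<'E'
from plant import robot
import cv2
for n in("scene","top"):
    im=robot.grab_frame(n); cv2.imwrite(f"pics/{n}0.png",im)
    c=robot.get_calibration(n); print(n,c)
o=robot.observe(); print(o["time"],o["tool_pos"],o["tcp_rot"])
a=cv2.imread("pics/top0.png"); cv2.imwrite("pics/top0b.png",cv2.resize(a,(800,600),interpolation=cv2.INTER_CUBIC))
a=cv2.imread("pics/scene0.png"); cv2.imwrite("pics/scene0b.png",cv2.resize(a,(800,600),interpolation=cv2.INTER_CUBIC))
E
```

```text
pics
scene {'vertical_fov': 57.38159040857133, 'cx': 254.65564325343868, 'cy': 193.74858155236805, 'rvec': array([ 1.73986131,  1.6838512 , -0.79768064]), 'tvec': array([ 0.03591454, -0.30553949,  1.4015755 ])}
top {'vertical_fov': 54.67626178070941, 'cx': 253.90231310781297, 'cy': 187.86455343676428, 'rvec': array([ 2.12032227, -2.18071764,  0.11968738]), 'tvec': array([-0.01593271,  0.57446962,  0.99133659])}
0.1 [0.17536477 0.57359106 0.303219  ] [-1.79935592e+02 -1.34547546e-02  1.62995251e+02]
```

View pics/top0b.png

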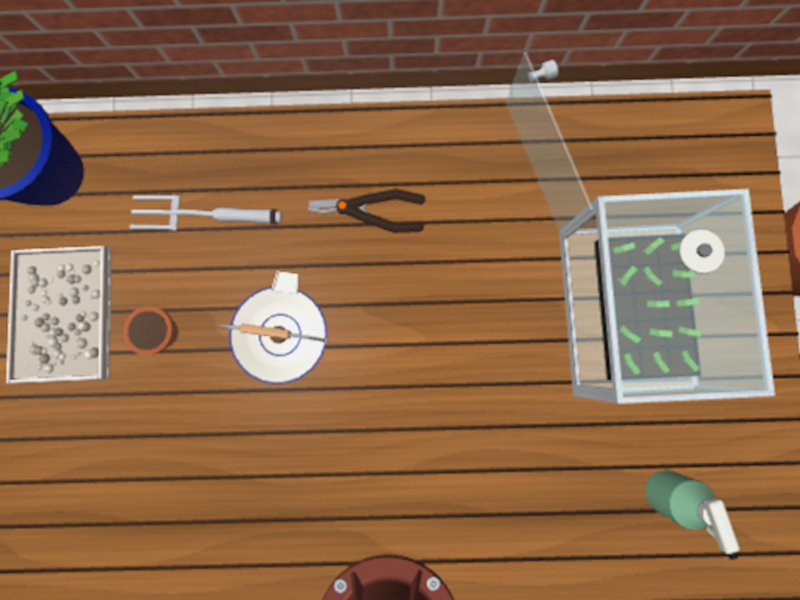

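View pics/scene0b.png

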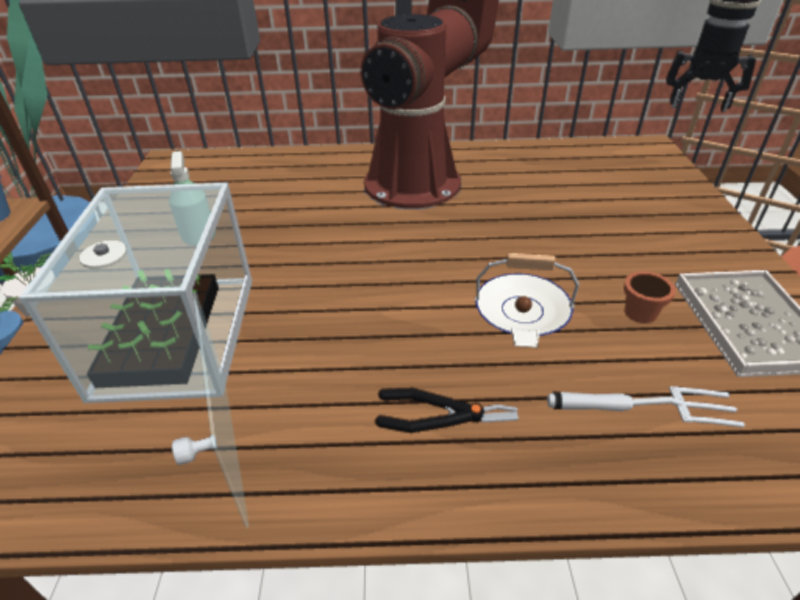

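```bash
cat > h.py <<'E'
from plant import robot
import numpy as np, cv2
def ray(n,u,v,z,c=None):
    c=c or robot.get_calibration(n); f=192/np.tan(np.radians(c["vertical_fov"]/2))
    R=cv2.Rodrigues(c["rvec"])[0]; C=-R.T@c["tvec"]
    d=R.T@np.array([(u-c["cx"])/f,(v-c["cy"])/f,1]); return C+d*(z-C[2])/d[2]
E
python3 - <<'E'
from h import *
np.set_printoptions(precision=4,suppress=True)
def p(lab,n,u,v,z): print(lab,n,ray(n,(u+.5)/1.5625-.5,(v+.5)/1.5625-.5,z)[:2])
for lab,u,v,z in [("rimL",230,335,.026),("rimR",326,335,.026),("rimT",278,287,.026),("rimB",278,382,.026),("lip end",287,272,.027),("h1",239,329,.13),("h2",290,336,.13),("ball",279,335,.022),
 ("FL",600,200,.22),("FR",617,402,.22),("BL",748,190,.22),("BR",773,395,.22),("botFL",565,235,0),("botFR",577,398,0),("hinge",585,207,.1),("edge top",525,55,.2),
 ("prun",424,200,.02),("prun",424,228,.02),("prunTip",310,206,.02),("pot",150,330,.066)]: p(lab,"top",u,v,z)
for lab,u,v,z in [("h1",509,258,.118),("h2",554,262,.118),("ball",524,303,.022),("lip",526,338,.027),("FL",180,292,.22),("FR",227,185,.22),("BL",25,292,.22),("botFL",223,395,0),("botFR",248,287,0)]: p(lab,"scene",u,v,z)
im=cv2.imread("pics/top0.png"); cv2.imwrite("pics/c1.png",np.hstack([cv2.resize(im[120:280,355:500],(399,440),interpolation=cv2.INTER_CUBIC),cv2.resize(im[170:250,140:212],(396,440),interpolation=cv2.INTER_CUBIC)]))
E
```

```text
rimL top [0.5098 0.267 ]
rimR top [0.5051 0.096 ]
rimT top [0.5935 0.1813]
rimB top [0.4249 0.1815]
lip end top [0.6202 0.1648]
h1 top [0.5126 0.2212]
h2 top [0.4991 0.1394]
ball top [0.5076 0.1805]
FL top [ 0.6811 -0.3366]
FR top [ 0.3882 -0.3399]
BL top [ 0.6893 -0.5538]
BR top [ 0.3921 -0.5585]
botFL top [ 0.6787 -0.3448]
botFR top [ 0.3818 -0.3474]
hinge top [ 0.7036 -0.3528]
edge top top [ 0.9226 -0.2437]
prun top [ 0.7476 -0.086 ]
prun top [ 0.6951 -0.0843]
prunTip top [0.7428 0.1234]
pot top [0.5198 0.3927]
h1 scene [0.495  0.1475]
h2 scene [0.5106 0.2218]
ball scene [0.5045 0.1838]
lip scene [0.6007 0.1676]
FL scene [ 0.6878 -0.3394]
FR scene [ 0.3929 -0.3396]
BL scene [ 0.6773 -0.5521]
botFL scene [ 0.6817 -0.3336]
botFR scene [ 0.4042 -0.3448]
```

View pics/c1.png

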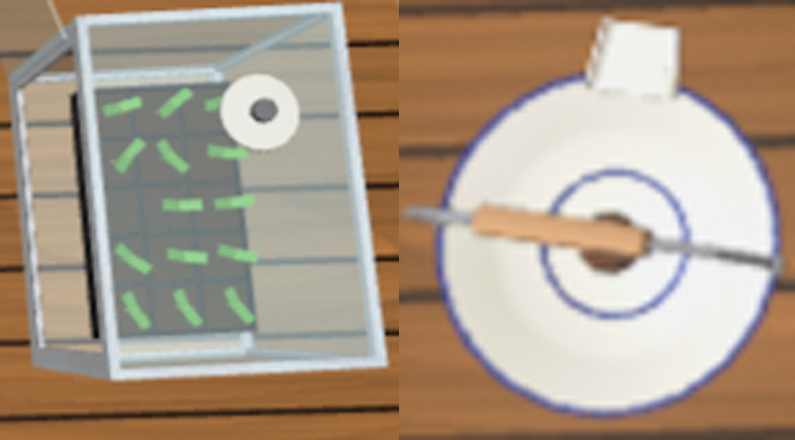

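Run:
```python
from h import *
np.set_printoptions(precision=4,suppress=True)
o=[180,0,-99]
for p,r in [([.506,.180,.3],o),([.533,-.204,.202],[180,0,-179])]: print(robot.ik(p,r))
robot.move_pose([.506,.180,.30],o)
robot.set_gripper(.085); robot.pause(.3)
c=robot.get_calibration("wrist"); im=robot.grab_frame("wrist")
import pickle; pickle.dump(c,open("wc.pkl","wb"))
cv2.imwrite("pics/w1.png",im); s=robot.observe(); print(s["time"],s["tool_pos"],s["tcp_rot"],s["q"])
# predicted pixels of the handle ends
f=192/np.tan(np.radians(c["vertical_fov"]/2)); K=np.array([[f,0,c["cx"]],[0,f,c["cy"]],[0,0,1]])
a=np.radians(-9); R=np.array([[np.cos(a),-np.sin(a),0],[np.sin(a),np.cos(a),0],[0,0,1]])
P=np.array([[0,-.04,.13],[0,.04,.13],[0,0,.13],[.112,0,.027],[0,0,.026]])@R.T+[.506,.18,0]
print(cv2.projectPoints(P,c["rvec"],c["tvec"],K,None)[0][:,0])
```

```text
[  5.618   -5.0924  -5.9422  89.1502   0.     -75.382 ]
[-34.0695   1.1764  -9.9859  78.8378   0.     -35.0695]
2.9417 [0.506 0.18  0.3  ] [179.9982  -0.0015 -99.0025] [  5.6186  -5.0917  -5.9429  89.1509  -0.001  -75.3788]
[[256.3461 146.033 ]
 [256.3774 231.7725]
 [256.3624 190.7385]
 [167.4129 168.5182]
 [256.4905 168.3784]]
```

View pics/w1.png

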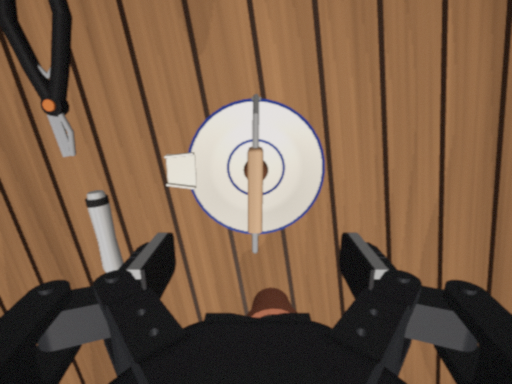

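The wrist view shows the handle from (255,148) to (255,233), within 1–2 px of my prediction. The lip points left, at about (167,170), as expected. I'll descend and grip.

Run:
```python
from h import *
np.set_printoptions(precision=4,suppress=True)
def st(l):
    s=robot.observe(); print(l,s["time"],s["tool_pos"],s["ft_force"],s["gripper_width"],s["gripper_force"])
print(robot.line_to([.507,.180,.171],vel=.08,guard=10)); st("down")
robot.set_gripper(.0); robot.pause(.5); st("grip")
if robot.observe()["gripper_width"]>.008:
    robot.line_to([.507,.180,.211],vel=.025); robot.pause(1); st("lift")
cv2.imwrite("pics/w2.png",robot.grab_frame("wrist")); 
cv2.imwrite("pics/s2.png",robot.grab_frame("scene"))
a=cv2.imread("pics/w2.png")[:300,60:452]; b=cv2.imread("pics/s2.png")[100:300,250:450]
cv2.imwrite("pics/c2.png",np.hstack([a,cv2.resize(b,(300,300),interpolation=cv2.INTER_CUBIC)]))
```

```text
False
down 4.7083 [0.5072 0.18   0.1715] [-0.3445  0.3554 -0.1029] 0.08495155081979176 0.0
grip 5.8583 [0.507 0.18  0.171] [ 0.7618  0.2734 -1.2829] 0.013365926070004655 61.13779664039612
lift 8.6083 [0.507 0.18  0.211] [-0.5075  0.6452 -2.5332] 0.013605799494836982 61.09853267669678
```

View pics/c2.png

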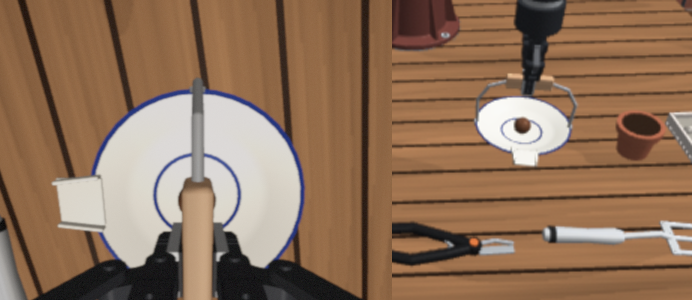

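The dish is lifted level, with the ball centred in the ring. Next comes a slow carry with the turn, stopping slightly short for a check.

Run:
```python
from h import *
np.set_printoptions(precision=4,suppress=True)
robot.line_to([.533,-.17,.211],vel=.035,rotation=[180,0,-179]); robot.pause(1)
s=robot.observe(); print(s["time"],s["tool_pos"],s["tcp_rot"],s["ft_force"],s["gripper_width"])
im=robot.grab_frame("top"); cv2.imwrite("pics/t3.png",im)
b=robot.grab_frame("scene")
cv2.imwrite("pics/c3.png",np.hstack([cv2.resize(im[110:280,260:430],(400,400),interpolation=cv2.INTER_CUBIC),cv2.resize(b[90:290,100:300],(400,400),interpolation=cv2.INTER_CUBIC)]))
```

```text
19.8833 [ 0.533 -0.17   0.211] [ 179.9983   -0.0001 -179.0011] [-0.2926 -0.8257 -2.392 ] 0.013107416653326133
```

View pics/c3.png

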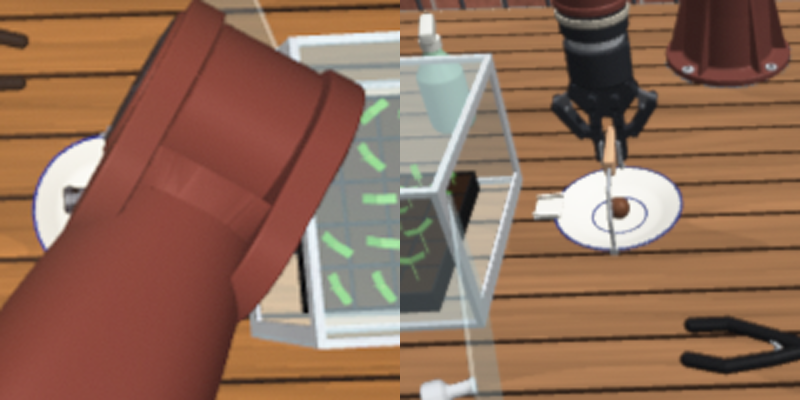

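Run:
```python
from h import *
np.set_printoptions(precision=4,suppress=True)
print("lip now",ray("scene",167.8,193,.067)," expected .535 -.282")
robot.line_to([.533,-.202,.205],vel=.01); robot.pause(1.5)
s=robot.observe(); print(s["time"],s["tool_pos"],s["ft_force"],s["gripper_width"],s["gripper_force"])
b=robot.grab_frame("scene")
cv2.imwrite("pics/c4.png",cv2.resize(b[80:305,20:320],(800,600),interpolation=cv2.INTER_CUBIC))
```

```text
lip now [ 0.5314 -0.2827  0.067 ]  expected .535 -.282
24.8917 [ 0.533 -0.202  0.205] [ 0.2708  0.2461 -2.3798] 0.013266451083011605 60.87462902069092
```

View pics/c4.png

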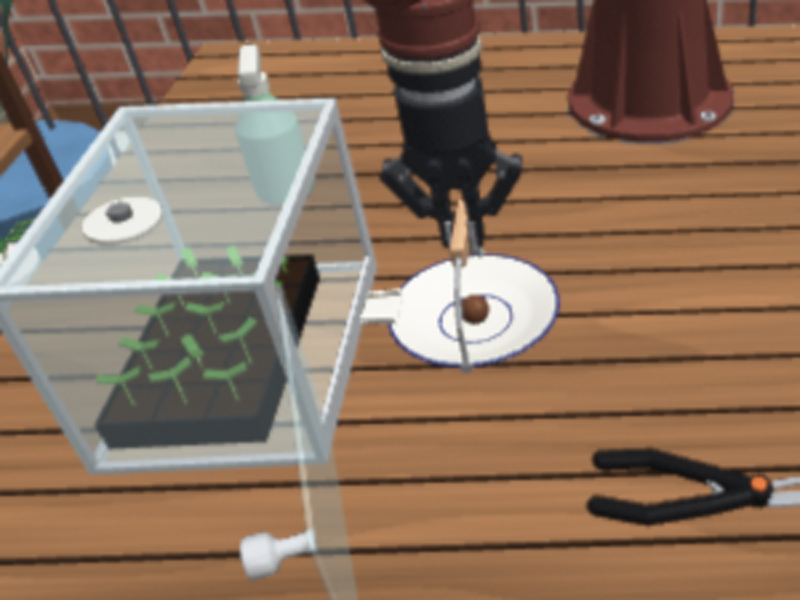

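The lip end (363,306) sits just short of the doorway and centred on it. The ball (475,309) is mid-ring, the dish is level, and nothing touches the box.

```bash
python3 -c "
from plant import robot
print(robot.job_done())"
```

```text
the job is handed in; nothing more can be done
None
```

The job is handed in, with no verdict returned: the dish is held level and still, the lip by my estimate about 27 mm short of the doorway, centred and about 31 mm above the sill, the ball in the ring and nothing else touched as far as the last picture shows.

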